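Draw the long lifter out of the covered steam pan and hold it over the opening to drain

ROBOT

A 6-joint arm with a two-finger parallel gripper is mounted at the origin on the work surface. World frame = base frame: x ahead of the robot, y to its left, z up, the work surface at z = 0. Lengths are in m, angles in degrees, forces in N, time in s.
With the tool pointing down it reaches from about 0.25 to 0.725 m from the base axis. Payload 9.7 kg.
Tool frame: the origin (TCP) lies midway between the tips of the shut fingers; the grasp point (between the pads) lies 19 mm behind it; z points along the fingers, y is the line along which they close (so a half turn about z gives the same grasp; the last joint's range is limited). The gripper opens to 85 mm and grips with 20 to 120 N. Pads are 22 mm wide; open, the fingers measure 114 mm over their backs; the gripper's body (76 mm by 85 mm) begins 54 mm behind the grasp point. The pads swing forward as they close: fully open they stand 13 mm farther back than shut.
Start: joints at [-70.015, 4.979, 10.078, 95.1, 0, 90], TCP at [0.188, -0.517, 0.231] pointing down, gripper open.
Joint ranges: [-179.16, 179.16], [-48.56, 103.87], [-65.8, 70.77], [-126.05, 130.52], [-82.76, 87.17], [-180, 180]. Speed limits (degrees/s): [127.2, 127.2, 147.25, 180, 180, 180].

INTERFACE

Orientations are given as [roll, pitch, yaw] about the fixed x, y, z axes, in that order (R = Rz(yaw) Ry(pitch) Rx(roll)).
In Python, from workcell import bot gives the robot as it stands. The module is installed in compiled form; this text tells all that it offers.
- The arm moves only by the tool send_rows, never from a script. Its argument "moves" is one flat list of numbers, 7 for each row, row after row: the shift along the world's x, y, z normalised to -1 to 1, where 1 is 0.025 m, then the turn, a rotation vector about the world's x, y, z normalised to -1 to 1, where 1 is 0.15 rad, then the closure, from -1 (fully open) to 1 (shut), so that 0 is half open. A call has 1 to 8 rows; each row shifts and turns the commanded pose from where the row before left it; what a row does not reach is not made up. A row lasts 1/8 s, in which the tool goes at most 62.5 mm and 10.7 degrees, less where a joint would pass 70% of its speed; a pose out of reach is approached as far as the arm can. A call with a number of a shift or a turn outside -1 to 1 is refused whole. A call with a gripper value outside its range is refused whole. The fingers move at their own pace and stop on an object; "squeeze" is the grip in N (left out, the last holds). Time passes only in rows, so rows that do not move let the fingers close. It gives the time, the measured TCP pose, the force, the opening and the grip force at its end, in the units of the state.
- bot.get_obs(): the state, without advancing time (a new reading comes with each control period).
- bot.camera(name): name is "scene" or "top"; returns a dict with "color" (420x560x3 uint8, red, green, blue), "camera_matrix" (3x3 intrinsics, pixels), "R" (3x3) and "t" (3): a world point X has camera coordinates R X + t. Camera axes: x right, y down, z forward; pixel columns grow to the right and rows downward; lengths in m; the calibration is good to about 2 mm. A picture is of the moment at which its call begins. There is no depth.
- bot.job_done(): hands the job in; it is judged then, once.
Trained networks look in the newest picture that a camera, given by its name, has taken for a name from the list of things; names that differ only in an ending like _2 or _b are one class to them, and where a whole thing is asked for, a point or a joint stands for the part that bears it (a point fixed in the world has none). Each returns a list of dicts, best first, with "p" (0 to 1); they miss things now and then, are a little off and sometimes report something else, mostly with a low value. They report only what shows in the picture. A call takes as long as a camera call.
- bot.boxes_of(camera, query): "extent" ([left, top, right, bottom] in pixels, round what is visible of it).
- bot.trace(camera, query): "region" (420x560 bool, what is visible of it) and "extent" ([left, top, right, bottom] in pixels, round what is visible of it).
- bot.landmark_of(camera, query): "pixel" ([column, row] in pixels: a listed point, or the origin of a listed thing).
The state is a dict: "time": time; "q": joint angles; "qd": joint speeds; "joint_efforts": joint torques, N m; "ee_pos": TCP position; "tcp_rot": TCP orientation; "wrist_force": force on the tool from outside, world axes, zero at the start; "torque": the same for the moment, N m; "opening": finger opening in m; "grasp_force": force on a finger pad.
Only numpy, scipy, OpenCV 4.12 (cv2) and the standard library are available. Lean on these libraries where they do the work, as an engineer would, in place of code of your own. Each camera call takes 0.05 s, during which the arm holds its last target. There are 200 camera calls.

TASK

The long perforated lifter was left lying in the steam pan, and it is longer than the serving opening in the pan's fixed cover. Take it by its raised handle, tip it so that one end comes up through the opening first, draw it out on the slant without wrenching it against the cover, and finish while still holding it level and still over the middle of the opening to drain, carried by the gripper alone, the strip about 100 mm above the cover. Leave the can, the bowl and the salt shaker beside the pan where they are.

Things in the scene. Friction and masses are not known exactly. Their poses are not given: they have to be found in the camera images.
- pan: Fixed stainless steel steam pan on the table, 162 x 530 mm, 100 mm high, long side along its y axis; walls and floor 4 mm thick (inside 154 x 522 mm, floor at 4 mm). Origin at the centre of its underside, z up.
- cover: Fixed flat cover on the pan's rim, 166 x 570 mm, 4 mm thick, with one rectangular opening 210 mm long (along its y axis) and 130 mm wide (along x). Origin at the centre of the opening, at the height of the cover's underside (100 mm above the table); z up. The opening's centre can be off the pan's centre along y. It does not move. Under both its ends the pan is free.
- lifter_handle (a point): Centre of the lifter's handle bar, to be grasped from above: bar 14 mm wide (x), 14 mm high, 72 mm long (y), in the lifter's middle, its centre 66 mm above the strip's underside, on a post at each end (inner faces 56 mm apart). Axes are the lifter's: y along its length, z up out of the strip. The lifter is loose, about 0.24 kg, and lies flat on the pan's floor at the start.
- lifter_end_a (a point): Middle of the lifter's end edge at its +y end, half-way through the strip's thickness; axes as the lifter's. The lifter is a flat perforated steel strip 60 mm wide (x), 270 mm long (y) and 4 mm thick with the bow handle standing in its middle; so this end is 135 mm from its middle.
- lifter_end_b (a point): The same at the lifter's -y end.
- can: Bystander: food can, 68 mm across, 85 mm high, beyond the pan as seen from the robot. Origin at the centre of its underside.
- bowl: Bystander: white bowl, 110 mm across, 45 mm high, beyond the pan as seen from the robot. Origin at the centre of its underside.
- shaker: Bystander: steel salt shaker, 42 mm across, 75 mm high, on the robot's side of the pan. Origin at the centre of its underside.

How it is judged:
By the outcome, as a careful person would: the job done as asked, in the order asked, and still so for the second after the job is handed in, while the arm keeps its last pose, push and grip.
It also fails if it takes over 40 s, if anything falls off the work surface, if the arm or the gripper's body presses on something with over 40 N, if the wrist force passes 120 N, or if a joint passes its speed limit or range.

## Working session

There is one attempt and no reset: what is moved stays moved. The work goes in short steps, Python scripts to look and compute and a tool call to move; the robot and the scene stay as the last step left them, time stands still between calls to the robot, and variables do not carry over. Pictures are saved under pics/ and viewed, at most 10 in all, crops included, and the job is handed in when it is done.

Besides the shell and the picture viewer there is one more tool, called after "Emit:" as name(argument=value, ...) on one line, values as JSON. send_rows: Moves the arm, as the interface text tells. Its arguments: {"type":"object","properties":{"moves":{"type":"array"},"squeeze":{"type":"number"}},"required":["moves"]}

```bash
mkdir -p pics; python3 - <<'E'
from workcell import bot
import cv2,numpy as np
o=bot.get_obs(); print({k:np.round(v,3) for k,v in o.items()})
for c in ("scene","top"):
    d=bot.camera(c); cv2.imwrite(f"pics/{c}0.png",d["color"][:,:,::-1])
    print(c,np.round(d["camera_matrix"],1).tolist(),np.round(d["R"],4).tolist(),np.round(d["t"],4).tolist())
    for n in ["pan","cover","lifter_handle","lifter_end_a","lifter_end_b","can","bowl","shaker"]:
        r=bot.landmark_of(c,n); print(n,[(np.round(a["pixel"],1).tolist(),round(float(a["p"]),2)) for a in r[:3]])
E
```

```text
{'time': np.float64(0.0), 'q': array([-70.015,   5.011,  10.035,  95.1  ,   0.   ,  90.001]), 'qd': array([ 0.015,  0.107,  0.02 , -0.013, -0.045, -0.016]), 'joint_efforts': array([ 1.0000e-03, -5.2039e+01,  4.6480e+01,  1.6000e-02,  0.0000e+00,
       -0.0000e+00]), 'ee_pos': array([ 0.188, -0.517,  0.231]), 'tcp_rot': array([-179.923,   -0.   ,   19.984]), 'wrist_force': array([-0.185,  0.609,  0.131]), 'torque': array([-0.004,  0.009, -0.031]), 'grasp_force': np.float64(0.0), 'opening': np.float64(0.086)}
scene [[498.3, 0.0, 274.9], [0.0, 498.3, 215.2], [0.0, 0.0, 1.0]] [[0.8462, 0.5329, -0.009], [0.3873, -0.6265, -0.6764], [-0.366, 0.5689, -0.7365]] [-0.5049, -0.1617, 1.2991]
pan [([251.1, 232.9], 0.97)]
cover []
lifter_handle []
lifter_end_a [([304.2, 200.9], 0.68)]
lifter_end_b [([304.2, 200.9], 0.68)]
can [([352.5, 238.8], 0.7)]
bowl [([236.7, 340.7], 0.9)]
shaker [([158.8, 220.1], 0.91)]
top [[464.8, 0.0, 279.7], [0.0, 464.8, 212.4], [0.0, 0.0, 1.0]] [[0.0059, -0.9999, -0.0109], [-0.9961, -0.005, -0.0883], [0.0883, 0.0113, -0.996]] [0.0233, 0.5718, 0.9764]
pan [([290.8, 236.1], 0.59)]
cover []
lifter_handle [([279.5, 225.9], 0.82)]
lifter_end_a [([339.0, 252.0], 0.95)]
lifter_end_b [([339.0, 252.0], 0.95)]
can [([238.5, 147.3], 0.6)]
bowl [([389.4, 179.0], 0.55)]
shaker [([323.6, 324.4], 0.78)]
```

View pics/top0.png

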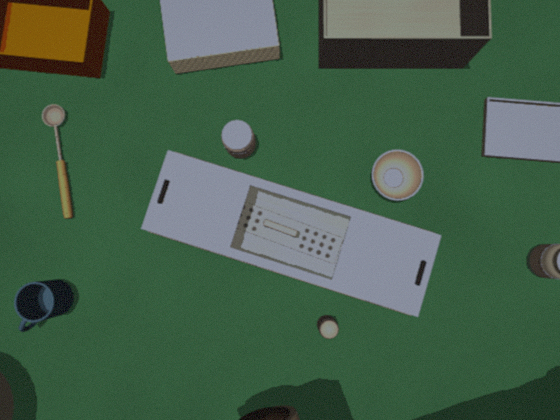

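View pics/scene0.png

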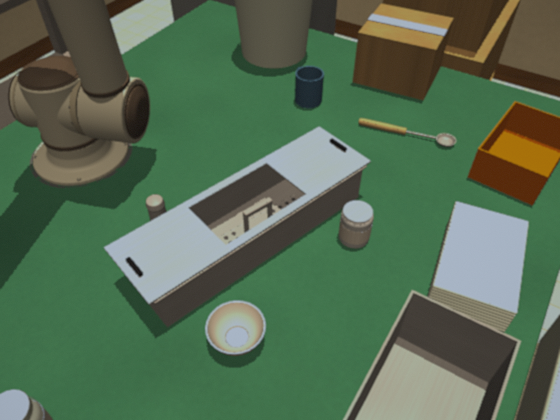

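The top view shows the cover (corners about (168,151), (440,236), (418,315), (142,229)), the opening (about (249,187) to (333,278)) and the handle bar from (265,224) to (298,234). The scene view shows the same, with the handle near (258,214). I'll enlarge the opening to get finer positions.

```bash
cat > h.py <<'E'
import numpy as np,cv2
from workcell import bot
def ray(d,px,z):
    K,R,t=map(np.array,(d["camera_matrix"],d["R"],d["t"]))
    c=-R.T@t; v=R.T@np.linalg.inv(K)@np.r_[px,1.]
    return c+v*(z-c[2])/v[2]
def proj(d,X):
    K,R,t=map(np.array,(d["camera_matrix"],d["R"],d["t"]))
    p=K@(R@np.array(X)+t); return p[:2]/p[2]
E
python3 - <<'E'
from h import *
d=bot.camera("top"); im=d["color"][:,:,::-1]
c=im[170:295,215:365]; c=cv2.resize(c,None,fx=5,fy=4.8,interpolation=cv2.INTER_CUBIC)
c=np.clip(c.astype(float)*1.3,0,255).astype(np.uint8)
cv2.imwrite("pics/z0.png",cv2.resize(im[170:290,215:365],None,fx=5,fy=5,interpolation=cv2.INTER_CUBIC))
C=[ray(d,p,.104) for p in [(168,151),(440,236),(418,315),(142,229)]]
print(np.round(C,4)); 
for q in ["cover","pan","lifter_handle"]:
    r=bot.trace("top",q)
    for a in r[:2]:
        m=a["region"].astype(np.uint8); print(q,a["p"],a["extent"],m.sum(),cv2.minAreaRect(cv2.findNonZero(m)))
for n,z in [("can",0),("bowl",0),("shaker",0)]:
    print(n,np.round(ray(d,bot.landmark_of("top",n)[0]["pixel"],z),3))
E
```

```text
[[ 0.6878  0.2514  0.104 ]
 [ 0.5196 -0.2903  0.104 ]
 [ 0.3661 -0.244   0.104 ]
 [ 0.5303  0.2989  0.104 ]]
cover 0.66 [138.8, 149.1, 440.1, 316.5] 17213 ((290.8666076660156, 232.59652709960938), (290.76763916015625, 84.9348373413086), 17.241458892822266)
pan 0.56 [154.4, 186.1, 384.9, 306.2] 4213 ((280.2362976074219, 233.96456909179688), (236.23614501953125, 77.05741882324219), 18.039812088012695)
lifter_handle 0.77 [233.3, 200.6, 343.0, 263.2] 2876 ((288.9462890625, 232.28660583496094), (104.97622680664062, 28.33009147644043), 20.472280502319336)
can [0.727 0.118 0.   ]
bowl [ 0.652 -0.222  0.   ]
shaker [ 0.326 -0.072  0.   ]
```

View pics/z0.png

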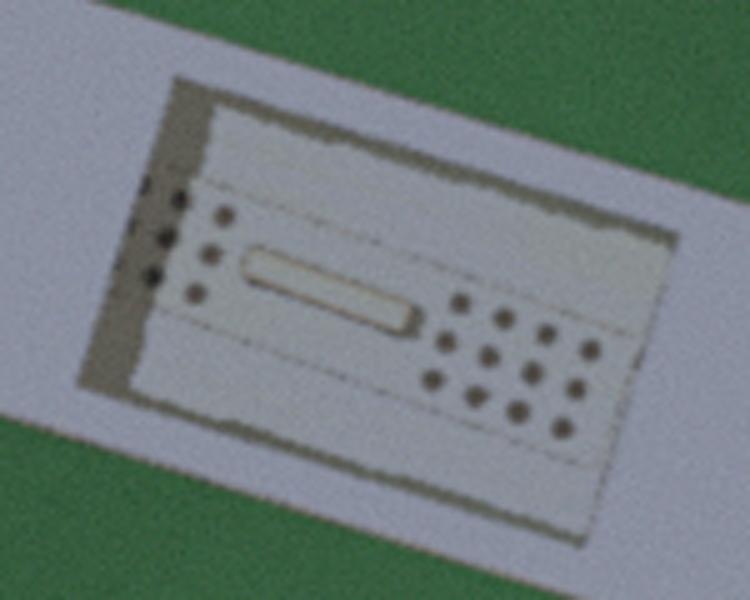

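The crop shows the opening's corners at crop pixels (177,78), (679,235), (584,547), (80,384). The bar runs from (245,262) to (415,320), and the strip edges are the dashed lines (195,177)-(640,335) and (165,310)-(590,466).

```bash
python3 - <<'E'
from h import *
d=bot.camera("top")
f=lambda p:np.array(p)/5+[215,170]-0.4*0
O=np.array([ray(d,f(p),.104) for p in [(177,78),(679,235),(584,547),(80,384)]])
print(np.round(O,4),O.mean(0)); 
def ang(v): return np.degrees(np.arctan2(-v[0],v[1]))  # yaw of +y axis
print("open yaw",ang(O[0]-O[1]),ang(O[3]-O[2]),np.linalg.norm(O[0]-O[1]),np.linalg.norm(O[1]-O[2]))
B=np.array([ray(d,f(p),.077) for p in [(244,262),(414,320)]])
print("bar",B.round(4),B.mean(0).round(4),ang(B[0]-B[1]),np.linalg.norm(B[0]-B[1]))
S=[np.array([ray(d,f(p),.008) for p in q]) for q in [[(195,177),(640,335)],[(165,310),(590,466)]]]
for s in S: print("strip",s.round(4).tolist(),ang(s[0]-s[1]))
c=O.mean(0)
y=np.radians(ang(O[0]-O[1]));u=np.array([-np.sin(y),np.cos(y)]);n=np.array([np.cos(y),np.sin(y)])
h=B.mean(0)[:2]-c[:2]; print("handle in cover frame x,y",h@n,h@u)
C=[ray(d,p,.104)[:2] for p in [(168,151),(440,236),(418,315),(142,229)]]; print("cover ctr",((np.mean(C,0)-c[:2])@n,(np.mean(C,0)-c[:2])@u))
print([ (a["pixel"],a["p"]) for a in bot.landmark_of("top","lifter_handle")],ray(d,bot.landmark_of("top","lifter_handle")[0]["pixel"],.07))
for nme in ["can","bowl","shaker"]:
    w=ray(d,bot.landmark_of("top",nme)[0]["pixel"],0)[:2]-c[:2]; print(nme,(w@n,w@u))
E
```

```text
[[ 0.6182  0.0845  0.104 ]
 [ 0.5563 -0.1152  0.104 ]
 [ 0.4335 -0.0772  0.104 ]
 [ 0.496   0.1214  0.104 ]] [0.52599648 0.00337154 0.104     ]
open yaw -17.21727956107282 -17.476411707747978 0.20908271625169958 0.1285218880849809
bar [[ 0.5465  0.0583  0.077 ]
 [ 0.5232 -0.0111  0.077 ]] [0.5348 0.0236 0.077 ] -18.545418885384848 0.07322028273716509
strip [[0.5884, 0.0833, 0.008], [0.5201, -0.1115, 0.008]] -19.31662356364942
strip [[0.5299, 0.0958, 0.008], [0.4632, -0.0895, 0.008]] -19.78928931361746
handle in cover frame x,y 0.0024483061424396633 0.021901911937819117
cover ctr (np.float64(-0.0002323724640554881), np.float64(0.0005631094369538585))
[([278.5, 226.6], 0.96)] [0.53844521 0.02831957 0.07      ]
can (np.float64(0.15939167773818705), np.float64(0.17375118226474556))
bowl (np.float64(0.18707958292573446), np.float64(-0.17418861067008756))
shaker (np.float64(-0.16264028506174139), np.float64(-0.13123063242140454))
```

Plan in the cover frame (opening centre (0.526, 0.003), yaw -17.3°):
1. Grasp the handle at y = +22 mm.
2. Shift toward -y until the +y end is inside the opening.
3. Tilt 25° with the +y end up.
4. Draw along the slant, lift, and level.

First I'll go above the handle.

Emit:
send_rows(moves=[0.63,0.98,0,0,0,0.27,0,0.63,0.98,0,0,0,0.27,0,0.63,0.98,0,0,0,0.27,0,0.63,0.98,0,0,0,0.27,0,0.63,0.98,0,0,0,0.27,0,0.63,0.98,0,0,0,0.27,0,0.63,0.98,0,0,0,0.27,0,0.63,0.98,0,0,0,0.27,0], squeeze=60)

```text
time: 2.55
ee_pos: [0.3144, -0.32, 0.2314]
tcp_rot: [180.0, -0.0, 38.6]
wrist_force: [0.2, -0.4, 0.7]
opening: 0.0427
grasp_force: 0.0
```

Emit:
send_rows(moves=[0.63,0.98,0,0,0,0.27,0,0.63,0.98,0,0,0,0.27,0,0.63,0.98,0,0,0,0.27,0,0.63,0.98,0,0,0,0.27,0,0.63,0.98,0,0,0,0.27,0,0.63,0.98,0,0,0,0.27,0,0.63,0.98,0,0,0,0.27,0,0.63,0.98,0,0,0,0.27,0])

```text
time: 3.55
ee_pos: [0.4404, -0.124, 0.2314]
tcp_rot: [180.0, -0.0, 57.2]
wrist_force: [0.2, -0.2, 0.1]
opening: 0.0423
grasp_force: 0.0
```

Emit:
send_rows(moves=[0.63,0.98,0,0,0,0.27,0,0.63,0.98,0,0,0,0.27,0,0.63,0.98,0,0,0,0.27,0,0.63,0.98,0,0,0,0.27,0,0.63,0.98,0,0,0,0.27,0,0.63,0.98,0,0,0,0.27,0,0,0,0,0,0,0,0])

```text
time: 4.42
ee_pos: [0.535, 0.0234, 0.2308]
tcp_rot: [-180.0, 0.0, 71.2]
wrist_force: [-0.4, -1.3, -0.8]
opening: 0.0429
grasp_force: 0.0
```

Emit:
send_rows(moves=[0,0,-0.94,0,0,0,0,0,0,-0.94,0,0,0,0,0,0,-0.94,0,0,0,0,0,0,-0.94,0,0,0,0,0,0,-0.94,0,0,0,0,0,0,-0.94,0,0,0,0,0,0,0,0,0,0,0])

```text
time: 5.3
ee_pos: [0.5331, 0.0215, 0.0889]
tcp_rot: [-179.8, 0.1, 71.0]
wrist_force: [-0.4, -0.1, -0.5]
opening: 0.0425
grasp_force: 0.0
```

```bash
python3 - <<'E'
from h import *
a=bot.camera("scene")["color"][:,:,::-1]; b=bot.camera("top")["color"][:,:,::-1]
a=cv2.resize(a[140:290,180:330],(400,400),interpolation=cv2.INTER_CUBIC)
b=cv2.resize(b[160:310,210:360],(400,400),interpolation=cv2.INTER_CUBIC)
cv2.imwrite("pics/c1.png",np.hstack([a,b]))
E
```

```text
(no output)
```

View pics/c1.png

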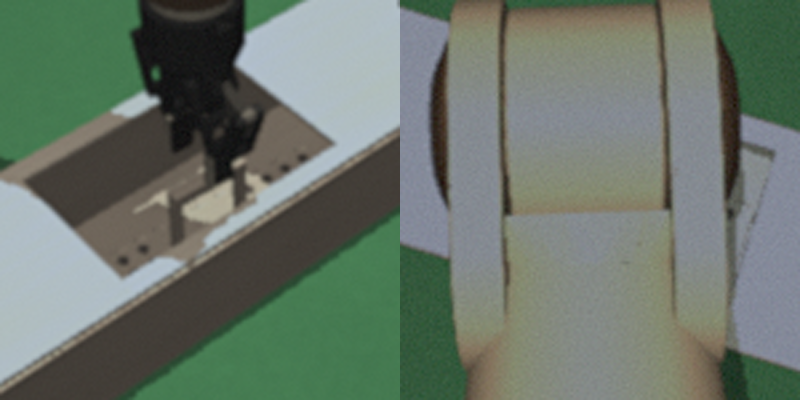

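The left panel shows the fingers coming down astride the bar, which lies from about (170,205) to (245,175). The right panel is mostly hidden by the arm. I'll descend to the bar and close.

Emit:
send_rows(moves=[0.04,0.04,-0.5,0,0,0,0,0.04,0.04,-0.5,0,0,0,0,0,0,-0.55,0,0,0,0,0,0,0,0,0,0,0])

```text
time: 5.9
ee_pos: [0.5355, 0.0241, 0.0499]
tcp_rot: [-179.9, 0.1, 71.0]
wrist_force: [-0.2, -0.2, 0.2]
opening: 0.0428
grasp_force: 0.0
```

Emit:
send_rows(moves=[0,0,0,0,0,0,1,0,0,0,0,0,0,1,0,0,0,0,0,0,1,0,0,0,0,0,0,1], squeeze=60)

```text
time: 6.4
ee_pos: [0.5367, 0.0242, 0.052]
tcp_rot: [180.0, -0.0, 71.0]
wrist_force: [-1.8, 0.8, 2.8]
opening: 0.0127
grasp_force: 61.9
```

```bash
python3 - <<'E'
from h import *
d=bot.camera("scene"); print(bot.get_obs()["ee_pos"],[proj(d,p).round(1) for p in [(.5348,.0236,.077),(.5465,.0583,.077),(.5232,-.0111,.077)]])
E
```

```text
[0.53667432 0.02415431 0.05198441] [array([255.8, 205.2]), array([269.3, 197.3]), array([242.1, 213.2])]
```

Emit:
send_rows(moves=[0,0,0.16,0,0,0,1,0,0,0.16,0,0,0,1,0,0,0,0,0,0,1])

```text
time: 6.82
ee_pos: [0.5367, 0.0241, 0.0599]
tcp_rot: [180.0, -0.0, 71.0]
wrist_force: [0.0, -0.6, -2.0]
opening: 0.0128
grasp_force: 61.3
```

Emit:
send_rows(moves=[-0.15,-0.4,0,0,0,0.05,1,-0.15,-0.4,0,0,0,0.05,1,-0.15,-0.4,0,0,0,0.05,1,-0.15,-0.4,0,0,0,0.05,1,-0.15,-0.4,0,0,0,0,1,-0.15,-0.4,0,0,0,0,1,0,0,0,0,0,0,1])

```text
time: 7.7
ee_pos: [0.5137, -0.0366, 0.0596]
tcp_rot: [180.0, 0.0, 72.7]
wrist_force: [-0.1, 0.3, -1.6]
opening: 0.0127
grasp_force: 61.3
```

```bash
python3 - <<'E'
from h import *
d=bot.camera("scene");a=d["color"][:,:,::-1]
cv2.imwrite("pics/c2.png",cv2.resize(a[130:290,160:360],(750,600),interpolation=cv2.INTER_CUBIC))
o=bot.get_obs();c=np.array([.526,.0034]);u=np.array([.297,.955]);n=np.array([.955,-.297])
p=o["ee_pos"][:2]-c;print("cover x,y",p@n,p@u,o["ee_pos"],o["tcp_rot"],o["opening"])
E
```

```text
cover x,y 0.0002550483893965245 -0.04138032825644852 [ 0.51395643 -0.0361847   0.05959662] [ 1.79989577e+02 -9.54108793e-03  7.27137900e+01] 0.01267870474913012
```

View pics/c2.png

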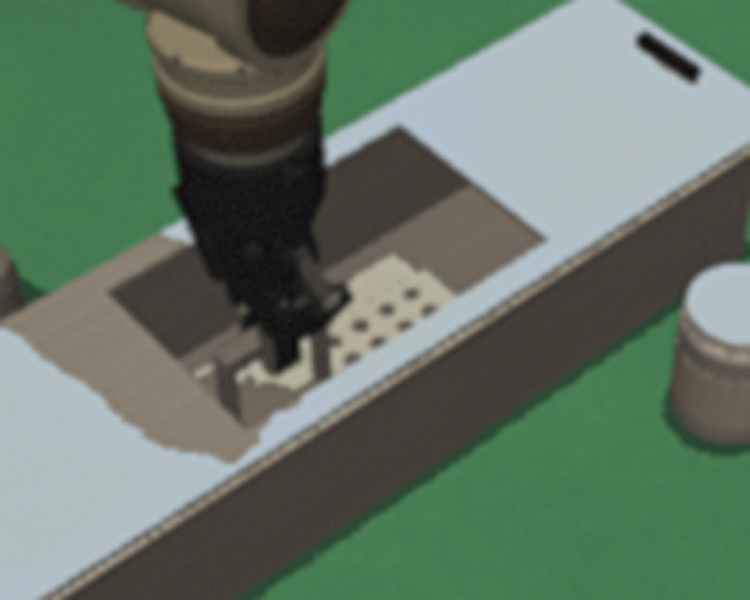

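The +y end of the strip now shows inside the opening, around (430,290), and the grip is between the posts. Next is the tilt, with the +y end up.

Emit:
send_rows(moves=[-0.06,-0.19,0.5,0.56,-0.17,0,1,-0.05,-0.16,0.44,0.56,-0.17,0,1,-0.02,-0.08,0.42,0.56,-0.17,0,1,0,0,0,0,0,0,1])

```text
time: 8.25
ee_pos: [0.5109, -0.0475, 0.094]
tcp_rot: [-180.0, -15.1, 72.7]
wrist_force: [0.5, -0.8, -2.1]
opening: 0.0128
grasp_force: 61.4
```

Emit:
send_rows(moves=[-0.01,-0.04,0.4,0.56,-0.17,0,1,0,0,0.37,0.56,-0.17,0,1,0,0,0,0,0,0,1])

```text
time: 8.62
ee_pos: [0.5104, -0.0481, 0.1122]
tcp_rot: [-179.8, -25.0, 72.6]
wrist_force: [0.2, -0.1, -2.2]
opening: 0.013
grasp_force: 61.3
```

```bash
cat > chk.py <<'E'
from h import *
from scipy.spatial.transform import Rotation as Ro
import sys
d=bot.camera("scene");a=d["color"][:,:,::-1]
o=bot.get_obs();c=np.array([.526,.0034]);u=np.array([.297,.955]);n=np.array([.955,-.297])
p=o["ee_pos"][:2]-c;R=Ro.from_euler("xyz",o["tcp_rot"],degrees=True).as_matrix()
print("cover x,y,z",p@n,p@u,o["ee_pos"][2],"tool z in cover",R[:,2]@np.r_[n,0],R[:,2]@np.r_[u,0],"tilt",np.degrees(np.arcsin(R[:,2]@np.r_[u,0])),o["opening"],o["wrist_force"],o["torque"])
yaw=np.radians(-17.3)
# expected strip corners in this picture
x=R[:,1];y=-np.cross(R[:,2],-x)*-1; y=y if y@np.r_[u,0]>0 else -y
ctr=o["ee_pos"]+R[:,2]*.048
E_=[ctr+s*.135*y for s in (1,-1)]; print("ends exp",np.round(E_,3).tolist(),[proj(d,e).round() for e in E_])
cv2.imwrite(sys.argv[1],cv2.resize(a[90:290,160:410],(750,600),interpolation=cv2.INTER_CUBIC))
E
python3 chk.py pics/c3.png
```

```text
cover x,y,z 0.0002959269810842557 -0.05352798254269543 0.11205579579281838 tool z in cover -0.0035918086831816243 0.42225356849022483 tilt 24.97694665664542 0.012757513899175168 [-0.0895535  -0.17254441 -1.76671046] [-0.57442443  0.18927096  0.02039494]
ends exp [[0.553, 0.088, 0.126], [0.48, -0.145, 0.012]] [array([279., 174.]), array([190., 267.])]
```

View pics/c3.png

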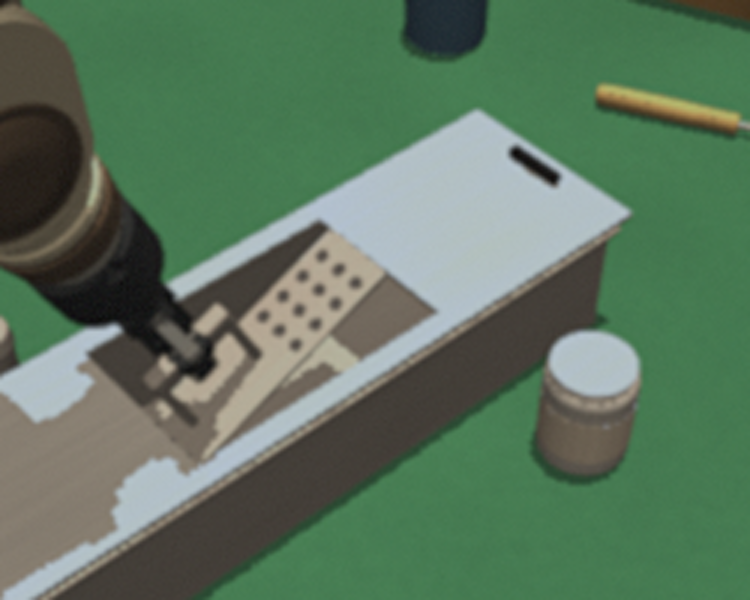

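The +y end stands up through the opening at about (279,173) in the full image, which matches the prediction. Now I'll draw along the slant.

Emit:
send_rows(moves=[0.16,0.51,0.25,0,0,0,1,0.16,0.51,0.25,0,0,0,1,0.16,0.51,0.25,0,0,0,1,0.16,0.51,0.25,0,0,0,1,0.16,0.51,0.25,0,0,0,1,0.16,0.51,0.25,0,0,0,1,0,0,0,0,0,0,1])

```text
time: 9.55
ee_pos: [0.5348, 0.0297, 0.1509]
tcp_rot: [-179.9, -25.2, 72.8]
wrist_force: [-0.7, 0.2, -2.5]
opening: 0.013
grasp_force: 61.3
```

```bash
python3 chk.py pics/c4.png
```

```text
cover x,y,z 0.00048638091152676446 0.027195410197732424 0.15042029835116816 tool z in cover -0.0029678702736058576 0.4248553678061945 tilt 25.141509010872944 0.012931249085680302 [-0.68903038 -0.21564684 -2.17859883] [-0.59456611  0.19784338 -0.00318435]
ends exp [[0.577, 0.165, 0.164], [0.504, -0.068, 0.05]] [array([308., 143.]), array([220., 236.])]
```

View pics/c4.png

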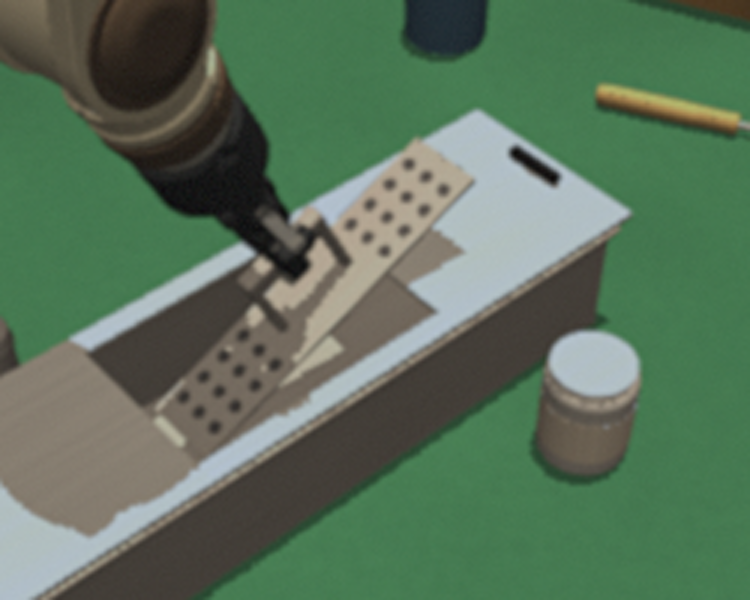

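The lower end now shows inside the opening at about (221,233), clear of the cover's edge. I'll lift straight up, then level over the centre.

Emit:
send_rows(moves=[0,0,0.5,0,0,0,1,0,0,0.6,0,0,0,1,0,0,0.7,0,0,0,1,0,0,0.7,0,0,0,1,0,0,0.7,0,0,0,1,0,0,0.5,0,0,0,1,0,0,0.35,0,0,0,1,0,0,0,0,0,0,1])

```text
time: 10.6
ee_pos: [0.5347, 0.0289, 0.252]
tcp_rot: [-179.9, -25.2, 72.7]
wrist_force: [0.7, -0.0, -2.2]
opening: 0.0129
grasp_force: 61.3
```

Emit:
send_rows(moves=[-0.06,-0.21,0,-0.56,0.17,0,1,-0.06,-0.21,0,-0.56,0.17,0,1,-0.06,-0.21,0,-0.56,0.17,0,1,-0.06,-0.21,0,-0.56,0.17,0,1,-0.06,-0.21,0,-0.56,0.17,0,1,0,0,0,0,0,0,1,0,0,0,0,0,0,1])

```text
time: 11.48
ee_pos: [0.5269, 0.0028, 0.2511]
tcp_rot: [-180.0, -0.1, 72.8]
wrist_force: [0.5, -0.1, -2.1]
opening: 0.0125
grasp_force: 61.3
```

```bash
python3 chk.py pics/c5.png
```

```text
cover x,y,z 0.0010641494657984529 -0.0005080208324930687 0.2511984716425574 tool z in cover -0.0006084834464519461 0.0014882931165536122 tilt 0.08527294573707588 0.012907332937002558 [-0.29308004 -1.01764616 -2.25746753] [-0.01985656  0.03215038 -0.01169099]
ends exp [[0.567, 0.132, 0.203], [0.487, -0.126, 0.203]] [array([296., 136.]), array([185., 198.])]
```

View pics/c5.png

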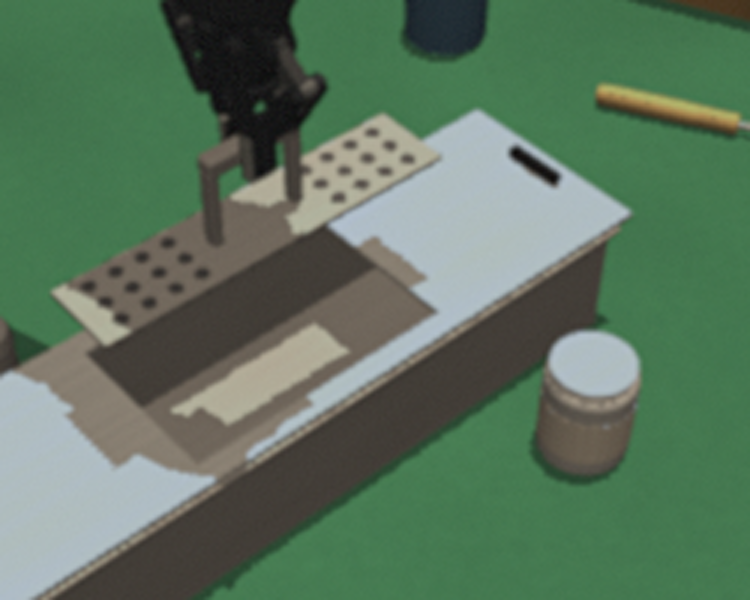

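The lifter is level, with its ends at about (297,134) and (187,197), within 2 px of prediction. The strip is about 100 mm above the cover and centred. I'll let it settle and hand in.

Emit:
send_rows(moves=[0,0,0,0,0,0,1,0,0,0,0,0,0,1,0,0,0,0,0,0,1,0,0,0,0,0,0,1,0,0,0,0,0,0,1,0,0,0,0,0,0,1])

```text
time: 12.28
ee_pos: [0.527, 0.0027, 0.2515]
tcp_rot: [-180.0, -0.0, 72.8]
wrist_force: [-0.4, -0.1, -1.7]
opening: 0.0128
grasp_force: 61.3
```

```bash
python3 -c "
from workcell import bot
print(bot.job_done())"
```

```text
the job is handed in; nothing more can be done
None
```

The lifter came out on a 25° slant with its +y end first, and the gripper alone now holds it level and still over the middle of the opening, about 100 mm above the cover; the job was handed in at about 12 s, with no sign of contact with the cover or the bystanders.

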